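# Gauge the sample vials and pass the one that fits the sampler

### The job

Of the three amber vials standing on the bench, only one fits the sampler: the one that passes between the go jaws of the steel gauge but stops on the no-go step below them. Gently lower that vial upright into the gauge until it stops on the no-go step, then take it out and stand it gently, upright, in the square pass pocket on the same base plate, and let it go. Leave the other two vials standing where they are.

Things in the scene. Friction and masses are not known exactly. Their poses are not given: they have to be found in the camera images.
- station: Fixed aluminium plate 110 (x) by 250 (y) by 12 mm; origin under its centre, on the bench, z up. At y = +70 mm the steel gauge, 72 wide, an open slot 64 long along x: flared mouth (rim 57 mm over the bench), go jaws 40 mm apart (48 to 30 over the bench), below them the no-go step, top 30 over the bench, gap 24. At y = -62 mm the pass pocket, 76 by 76 mm inside, grey rim 8 high, floor 12 over the bench.
- vial_slim: The slimmest vial, 20 mm in diameter: amber glass, aluminium cap, upright and loose on the bench; straight body 78 mm tall, narrower shoulder and cap above, 98 mm in all. Origin: centre of its underside, z up. It would drop through the no-go gap.
- vial_mid: The middle vial, 32 mm in diameter: amber glass, aluminium cap, upright and loose on the bench; straight body 78 mm tall, narrower shoulder and cap above, 98 mm in all. Origin: centre of its underside, z up. It passes the go jaws and stops on the no-go step. Grip the body with the fingertips 40 mm or more over its underside, to stay above the gauge. 55 to 110 g.
- vial_stout: The stoutest vial, 44 mm in diameter: amber glass, aluminium cap, upright and loose on the bench; straight body 78 mm tall, narrower shoulder and cap above, 98 mm in all. Origin: centre of its underside, z up. It cannot enter the go jaws.

How it is judged:
By the outcome, as a careful person would: the job done as asked, in the order asked, and still so for the second after the job is handed in, with the robot touching nothing.
It also fails if it takes over 45 s, if anything falls off the work surface, if the arm or the gripper's body presses on something with over 40 N, if the wrist force passes 120 N, or if a joint passes its speed limit or range.

### The arm

A 6-joint arm with a two-finger parallel gripper is mounted at the origin on the work surface. World frame = base frame: x ahead of the robot, y to its left, z up, the work surface at z = 0. Lengths are in m, angles in rad, forces in N, time in s.
With the tool pointing down it reaches from about 0.25 to 0.775 m from the base axis. Payload 4 kg.
Tool frame: the origin (TCP) lies midway between the tips of the shut fingers; the grasp point (between the pads) lies 19 mm behind it; y points along the fingers, x is the direction in which the jaws open and shut, and the axes are right-handed (so a half turn about y gives the same grasp; the last joint's range is limited). The gripper opens to 94 mm and grips with 3 to 60 N. Pads are 16 mm wide; open, the fingers measure 119 mm over their backs; the gripper's body (75 mm by 177 mm) begins 78 mm behind the grasp point.
Start: joints at [-1.217, 0.087, 1.371, -0, 1.684, -0.103], TCP at [0.243, -0.494, 0.206] pointing down, gripper open.
Joint ranges: [-3.1, 3.1], [-0.76, 2.03], [0.27, 2.55], [-1.08, 4.22], [0.17, 2.65], [-2.57, 2.57]. Speed limits (rad/s): [2.79, 2.79, 3.14, 3.14, 3.14, 3.14].

### API

Orientations are given as [roll, pitch, yaw] about the fixed x, y, z axes, in that order (R = Rz(yaw) Ry(pitch) Rx(roll)).
In Python, from bench import robot, snapshot, camera_info, ticket gives the robot as it stands.
- The arm moves only by the shell command python3 -m creep 'ROWS'. ROWS is JSON, a list of rows, each an object with "slide": the shift along the tool's x, y, z in mm, a list of three; "roll": the turn about the tool's y in degrees; "grip": the closure, from 0 (fully open) to 1 (shut). In form: [{"slide": [x, y, z], "roll": roll, "grip": grip}, ...]. A call has 1 to 20 rows; each row is the pose to reach, as a shift and turn from the pose commanded when the call began, along the tool's axes at that moment; what a row does not reach only later rows make up. A row lasts 1/12 s, in which the tool goes at most 41.7 mm and 7.16 degrees, less where a joint would pass 70% of its speed; a pose out of reach is approached as far as the arm can. A call with a gripper value outside its range is refused whole. The fingers move at their own pace and stop on an object; the grip force is fixed at half the most. Time passes only in rows, so rows that repeat a pose let the fingers close. It gives the time, the measured TCP pose, the force and the opening at its end, in the units of the state.
- robot.get_obs(): the state, without advancing time (a new reading comes with each control period).
- snapshot(name): name is "side" or "top"; returns the picture (480x640x3 uint8, red, green, blue); there is no depth.
- camera_info(name): a dict with "fx", "fy", "cx", "cy" (pixels), "cam_to_world" (4x4, takes a point from camera to world coordinates). Camera axes: x right, y down, z forward; pixel columns grow to the right and rows downward; lengths in m; the calibration is good to about 2 mm. A picture is of the moment at which its call begins. camera_info takes no time and is no camera call.
- ticket.close_job(): hands the job in, once; it reports no verdict.
The state is a dict: "time": time; "joint_positions": joint angles; "qvel": joint speeds; "joint_torque": joint torques, N m; "tool_pos": TCP position; "ee_rot": TCP orientation; "wrist_force": force on the tool from outside, world axes, zero at the start; "wrist_torque": the same for the moment, N m; "width": finger opening in m.
Only numpy, scipy, OpenCV 4.12 (cv2) and the standard library are available. Lean on these libraries where they do the work, as an engineer would, in place of code of your own. Each camera call takes 0.05 s, during which the arm holds its last target.

## Working session

There is one attempt and no reset: what is moved stays moved. The work goes in short steps, Python scripts to look and compute and a shell command to move; the robot and the scene stay as the last step left them, time stands still between calls to the robot, and variables do not carry over. Pictures are saved under pics/ and viewed, and the job is handed in when it is done.

```bash
ls; mkdir -p pics; python3 - <<'E'
from bench import robot, snapshot, camera_info
import cv2, json
for n in ("side","top"):
    cv2.imwrite(f"pics/{n}0.png",snapshot(n)[:,:,::-1])
    c=camera_info(n);print(n,c)
o=robot.get_obs();print(o)
E
```

```text
pics
side {'fx': 437.65032333867845, 'fy': 437.65032333867845, 'cx': 328.79251231879357, 'cy': 241.15348308305892, 'cam_to_world': array([[ 0.96965721, -0.15070884,  0.1924883 ,  0.40641116],
       [-0.24393138, -0.64862678,  0.72095824, -0.51879386],
       [ 0.01619829, -0.74603629, -0.66570825,  0.4931733 ],
       [ 0.        ,  0.        ,  0.        ,  1.        ]])}
top {'fx': 508.3872088563145, 'fy': 508.3872088563145, 'cx': 326.1090284850424, 'cy': 240.70473335025633, 'cam_to_world': array([[-0.02451865, -0.99010449,  0.13817354,  0.43128019],
       [-0.99878578,  0.03016874,  0.03894616, -0.04346294],
       [-0.04272929, -0.13705086, -0.98964199,  0.80713233],
       [ 0.        ,  0.        ,  0.        ,  1.        ]])}
{'time': 0.1, 'joint_positions': array([-1.21708327e+00,  8.79085854e-02,  1.37205676e+00, -2.31976070e-05,
        1.68359979e+00, -1.03105951e-01]), 'qvel': array([ 0.00164398, -0.00063487, -0.00320905, -0.00047882,  0.00049664,
        0.00049111]), 'joint_torque': array([ 2.43407565e-03, -3.41255128e+01, -3.03299546e+01,  7.18633784e-02,
        3.04032303e-02, -1.09226410e-04]), 'tool_pos': array([ 0.24242159, -0.49315902,  0.20442971]), 'ee_rot': array([-1.57061625,  0.00196438, -1.11397973]), 'wrist_force': array([ 0.50221673, -0.28535413, -0.77247169]), 'wrist_torque': array([-0.02526086,  0.01127485,  0.02461745]), 'width': 0.09408828637280549}
```

View pics/side0.png

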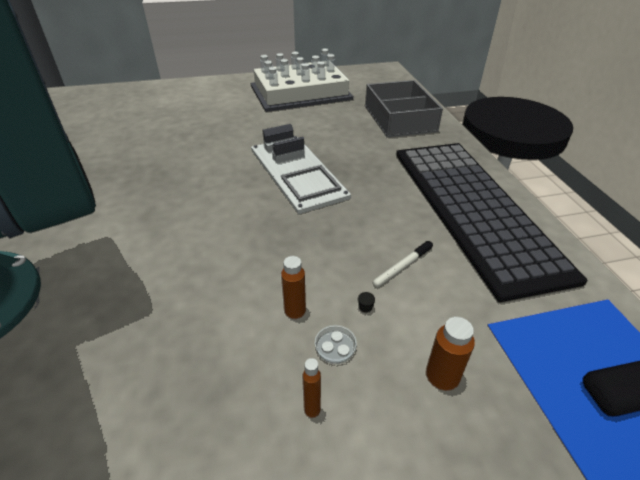

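View pics/top0.png

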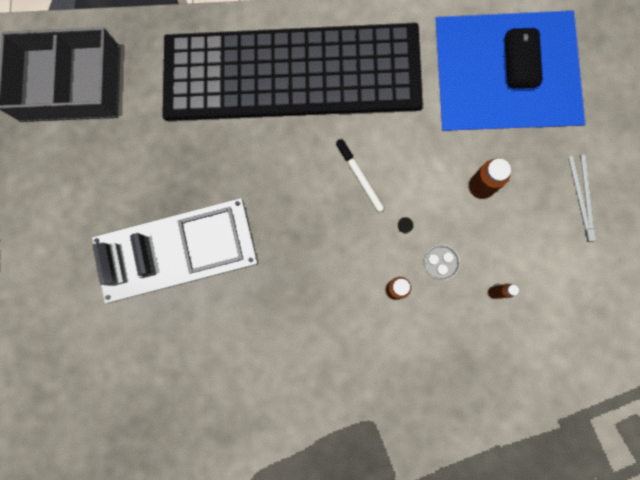

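The side view shows the slim vial at about (312,390), mid at (293,288) and stout at (450,355). In the top view their caps are at (514,290), (401,288) and (499,169), with the station's plate around (175,250) and its gauge at the left. Next I'll measure them.

```bash
cat > h.py <<'E'
import numpy as np, cv2
from bench import camera_info
def ray(n,p):
    c=camera_info(n);T=np.array(c['cam_to_world'])
    d=T[:3,:3]@np.array([(p[0]-c['cx'])/c['fx'],(p[1]-c['cy'])/c['fy'],1.]);return T[:3,3],d/np.linalg.norm(d)
def plane(n,p,z):
    o,d=ray(n,p);return o+d*(z-o[2])/d[2]
def tri(p1,p2):
    o,d=ray('side',p1);q,e=ray('top',p2)
    A=np.stack([d,-e],1);s=np.linalg.lstsq(A,q-o,rcond=None)[0]
    a=o+s[0]*d;b=q+s[1]*e;return (a+b)/2,np.linalg.norm(a-b)
def blobs(m,amin=30):
    n,l,s,c=cv2.connectedComponentsWithStats(m.astype(np.uint8))
    return [(s[i,4],c[i].round(1),s[i,:4]) for i in range(1,n) if s[i,4]>=amin]
E
python3 - <<'E'
from h import *
for n in('side','top'):
    im=cv2.imread(f'pics/{n}0.png');hsv=cv2.cvtColor(im,cv2.COLOR_BGR2HSV);H,S,V=cv2.split(hsv)
    print(n,'amber',blobs((H<15)&(S>170)&(V>40)))
    print(n,'white',blobs((S<40)&(V>195)))
    for z,lab in((.098,'cap'),):
        for a,c,b in blobs((S<40)&(V>195)): print(c,plane(n,c,z).round(4))
im=cv2.imread('pics/top0.png')
cv2.imwrite('pics/top0s.png',cv2.resize(im[190:310,80:270],None,fx=4,fy=4,interpolation=cv2.INTER_CUBIC))
im=cv2.imread('pics/side0.png')
cv2.imwrite('pics/side0s.png',cv2.resize(im[110:220,240:360],None,fx=5,fy=5,interpolation=cv2.INTER_CUBIC))
E
```

```text
side amber [(np.int32(865), array([293.8, 293.9]), array([282, 269,  23,  49], dtype=int32)), (np.int32(1642), array([447.4, 362. ]), array([427, 327,  47,  63], dtype=int32)), (np.int32(588), array([311.8, 394.2]), array([304, 372,  16,  45], dtype=int32))]
side white [(np.int32(57), array([159. ,   0.4]), array([144,   0,  37,   2], dtype=int32)), (np.int32(678), array([298. ,  78.9]), array([255,  66,  93,  24], dtype=int32)), (np.int32(845), array([286. , 166.6]), array([254, 145,  67,  61], dtype=int32)), (np.int32(76), array([542.2, 167.4]), array([534, 161,  17,  13], dtype=int32)), (np.int32(641), array([310. , 182.5]), array([288, 171,  45,  25], dtype=int32)), (np.int32(403), array([542.1, 186.2]), array([524, 178,  38,  18], dtype=int32)), (np.int32(241), array([323.9, 197.9]), array([302, 181,  44,  26], dtype=int32)), (np.int32(425), array([559.8, 203.8]), array([542, 195,  35,  20], dtype=int32)), (np.int32(253), array([584.5, 228.7]), array([569, 222,  36,  14], dtype=int32)), (np.int32(159), array([627.7, 243.3]), array([615, 234,  25,  20], dtype=int32)), (np.int32(2
[... 2576 characters left out ...]
, (np.int32(200), array([401.3, 286.6]), array([394, 279,  16,  16], dtype=int32)), (np.int32(80), array([513.6, 289.6]), array([509, 285,  10,  10], dtype=int32))]
[4.5 5.5] [0.9137 0.4745 0.098 ]
[29.5  4.9] [0.9127 0.4347 0.098 ]
[211.3   0.6] [0.9049 0.1504 0.098 ]
[578.1 188.2] [ 0.5937 -0.3702  0.098 ]
[586.  183.6] [ 0.5999 -0.3816  0.098 ]
[365.6 184.6] [ 0.6093 -0.0739  0.098 ]
[499.4 168.8] [ 0.6256 -0.2636  0.098 ]
[169.7 252.6] [0.52   0.2077 0.098 ]
[210.4 239.9] [0.5365 0.1492 0.098 ]
[448.3 256.8] [ 0.5026 -0.1848  0.098 ]
[433.5 258.8] [ 0.5004 -0.1643  0.098 ]
[442.4 268.8] [ 0.4861 -0.1758  0.098 ]
[401.3 286.6] [ 0.463 -0.118  0.098]
[513.6 289.6] [ 0.4549 -0.2708  0.098 ]
```

View pics/top0s.png

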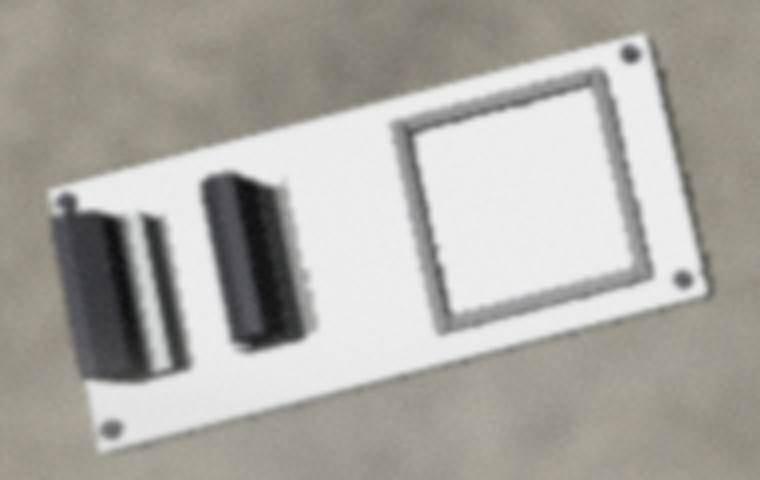

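View pics/side0s.png

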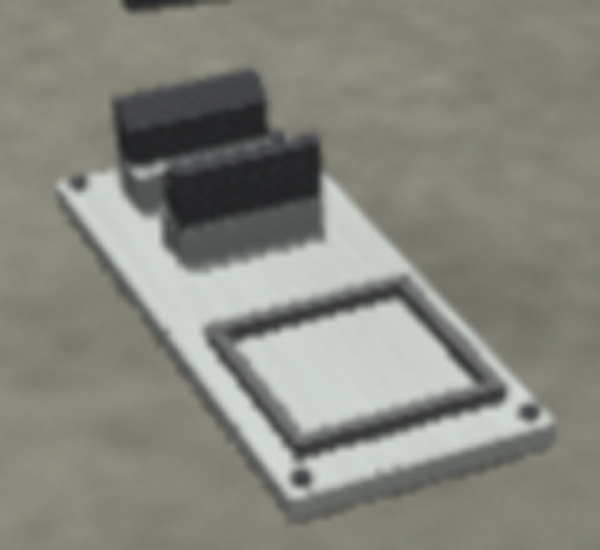

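Both views put the mid vial at about (0.464, -0.118). Now the station.

```bash
python3 - <<'E'
from h import *
im=cv2.imread('pics/top0.png');S,V=cv2.split(cv2.cvtColor(im,cv2.COLOR_BGR2HSV))[1:]
m=((S<40)&(V>195)).astype(np.uint8)
n,l,s,c=cv2.connectedComponentsWithStats(m);i=l[215-5,0+150] or l[260,170]
k=(l==l[260,170]).astype(np.uint8)
h=cv2.convexHull(np.argwhere(k)[:,::-1].astype(np.float32)).reshape(-1,2)
w=np.array([plane('top',p,.012)[:2] for p in h],np.float32)
r=cv2.minAreaRect(w*1000);print('rect',r)
cor=(np.array([[50,190],[645,35],[708,295],[100,452]])-1.5)/4+[80,190]
W=np.array([plane('top',p,.012)[:2] for p in cor]);print('corners',W.round(4),np.linalg.norm(W-np.roll(W,-1,0),axis=1),W.mean(0))
scr=(np.array([[67,203],[630,54],[683,280],[111,429]])-1.5)/4+[80,190]
W=np.array([plane('top',p,.012)[:2] for p in scr]);print('screws',W.round(4),np.linalg.norm(W-np.roll(W,-1,0),axis=1),W.mean(0))
y=(W[0]-W[1]+W[3]-W[2]);y/=np.linalg.norm(y);print('station y dir',y,'yaw',np.arctan2(-y[0],y[1]))
c=W.mean(0);x=np.array([y[1],-y[0]])
print('gauge',c+.07*y,'pocket',c-.062*y)
poc=plane('top',[210.4,239.9],.012)[:2];print('pocket floor blob',poc)
# side
scr=(np.array([[78,183],[530,412],[302,478]])-2)/5+[240,110]
for p in scr: print('side screw',plane('side',p,.012).round(4))
# rim tops of gauge jaws in top image, z .057
for p in ([205,180],[232,343],[232,172],[265,346],[95,212],[138,380],[55,215],[88,378]):
    q=plane('top',(np.array(p)-1.5)/4+[80,190],.057)[:2]-c;print(p,'local x,y',(q@x).round(4),(q@y).round(4))
E
```

```text
rect ((535.12744140625, 232.85841369628906), (108.75747680664062, 248.86236572265625), 13.076617240905762)
corners [[0.5596 0.3655]
 [0.6153 0.1235]
 [0.5095 0.0985]
 [0.454  0.3411]] [0.24835386 0.10869352 0.24884575 0.10838698] [0.53461387 0.23217322]
screws [[0.5541 0.3583]
 [0.6077 0.1296]
 [0.5157 0.1085]
 [0.463  0.337 ]] [0.23493112 0.09434452 0.23455936 0.09359463] [0.53513125 0.23334591]
station y dir [-0.22644745  0.97402338] yaw 0.22842883553193957
gauge [0.51927993 0.30152755] pocket [0.549171   0.17295646]
pocket floor blob [0.54922409 0.17260519]
side screw [0.4654 0.3387 0.012 ]
side screw [0.6106 0.1305 0.012 ]
side screw [0.5185 0.1092 0.012 ]
[205, 180] local x,y 0.0299 0.0435
[232, 343] local x,y -0.0335 0.0458
[232, 172] local x,y 0.0302 0.0328
[265, 346] local x,y -0.0378 0.0338
[95, 212] local x,y 0.0287 0.087
[138, 380] local x,y -0.0381 0.0833
[55, 215] local x,y 0.0315 0.1022
[88, 378] local x,y -0.0325 0.1016
```

Station centre is about (0.5355, 0.234), yaw 0.228, and the plate and screw spacings match the given sizes. I'll move above the mid vial, rolling +13° so that the jaws close across the slot.

```bash
python3 -m creep '[{"slide":[-20,0,30],"roll":2,"grip":0},{"slide":[-40,0,60],"roll":4,"grip":0},{"slide":[-60,0,91],"roll":6,"grip":0},{"slide":[-80,0,121],"roll":8,"grip":0},{"slide":[-100,0,152],"roll":10,"grip":0},{"slide":[-120,0,182],"roll":12,"grip":0},{"slide":[-140,0,212],"roll":13,"grip":0},{"slide":[-160,0,243],"roll":13,"grip":0},{"slide":[-180,0,273],"roll":13,"grip":0},{"slide":[-200,0,303],"roll":13,"grip":0},{"slide":[-220,0,334],"roll":13,"grip":0},{"slide":[-232,0,352],"roll":13,"grip":0},{"slide":[-240,0,364],"roll":13,"grip":0},{"slide":[-240,0,364],"roll":13,"grip":0},{"slide":[-240,0,364],"roll":13,"grip":0}]'
python3 - <<'E'
from bench import *
import numpy as np
o=robot.get_obs();p=o['tool_pos'];R=o['ee_rot'];print(p,R,o['joint_positions'],o['wrist_force'])
d=np.array([.4640,-.1182])-p[:2];y=R[2];print('x',d@[np.cos(y),np.sin(y)],'z',d@[-np.sin(y),np.cos(y)],'down to .048',p[2]-.048)
E
```

```text
time: 1.35
tool_pos: [0.4632, -0.1174, 0.2049]
ee_rot: [-1.572, 0.0, -1.339]
wrist_force: [-0.2, 0.1, -0.3]
width: 0.0944
[ 0.46317689 -0.11735632  0.20493719] [-1.57215867e+00  5.18882905e-05 -1.33920663e+00] [-3.66350412e-01 -7.35318133e-02  1.53352208e+00 -7.28598036e-04
  1.68275755e+00  9.72775196e-01] [-0.23695567  0.11989851 -0.25044145]
x 0.0010100802657111328 z 0.0006074942099532002 down to .048 0.1569371942700678
```

```bash
python3 -m creep '[{"slide":[1,30,0.6],"roll":0,"grip":0},{"slide":[1,60,0.6],"roll":0,"grip":0},{"slide":[1,90,0.6],"roll":0,"grip":0},{"slide":[1,120,0.6],"roll":0,"grip":0},{"slide":[1,140,0.6],"roll":0,"grip":0},{"slide":[1,152,0.6],"roll":0,"grip":0},{"slide":[1,159,0.6],"roll":0,"grip":0},{"slide":[1,159,0.6],"roll":0,"grip":0},{"slide":[1,159,0.6],"roll":0,"grip":0}]'
python3 - <<'E'
from bench import *
import cv2
o=robot.get_obs();print(o['wrist_force'],o['tool_pos'])
for n in("side","top"): cv2.imwrite(f"pics/{n}1.png",snapshot(n)[:,:,::-1])
E
```

```text
time: 2.1
tool_pos: [0.4641, -0.1194, 0.0468]
ee_rot: [-1.571, -0.0, -1.342]
wrist_force: [-0.4, -0.4, 0.5]
width: 0.0938
[-0.4327662  -0.40411509  0.46986614] [ 0.46414037 -0.11943756  0.04684327]
```

View pics/side1.png

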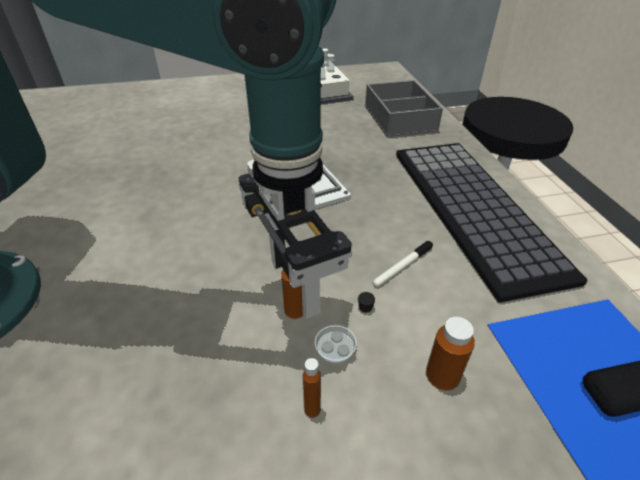

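The fingers straddle the mid vial at about (293,295), and the other vials are untouched. Closing now.

```bash
python3 -m creep '[{"slide":[0,0,0],"roll":0,"grip":0.5},{"slide":[0,0,0],"roll":0,"grip":0.58},{"slide":[0,0,0],"roll":0,"grip":0.63},{"slide":[0,0,0],"roll":0,"grip":0.7},{"slide":[0,0,0],"roll":0,"grip":1},{"slide":[0,0,0],"roll":0,"grip":1},{"slide":[0,0,0],"roll":0,"grip":1},{"slide":[0,0,0],"roll":0,"grip":1},{"slide":[0,0,0],"roll":0,"grip":1}]'
python3 - <<'E'
from bench import *
o=robot.get_obs();print(o['wrist_force'],o['tool_pos'],o['ee_rot'])
E
```

```text
time: 2.95
tool_pos: [0.4642, -0.1186, 0.0464]
ee_rot: [-1.571, -0.0, -1.341]
wrist_force: [-1.1, 0.0, 0.6]
width: 0.0377
[-1.05893031  0.02257873  0.57266173] [ 0.46420642 -0.11855767  0.04643508] [-1.57087439e+00 -1.18463239e-04 -1.34095936e+00]
```

```bash
python3 -m creep '[{"slide":[0,0,0],"roll":0,"grip":1},{"slide":[0,0,0],"roll":0,"grip":1},{"slide":[0,0,0],"roll":0,"grip":1},{"slide":[0,0,0],"roll":0,"grip":1}]'
```

```text
time: 3.28
tool_pos: [0.4642, -0.1185, 0.0464]
ee_rot: [-1.571, 0.0, -1.341]
wrist_force: [-0.3, -0.1, -0.4]
width: 0.0313
```

Gripped at 31 mm. Lift, check, then carry over to the gauge.

```bash
python3 -m creep '[{"slide":[0,-10,0],"roll":0,"grip":1},{"slide":[0,-30,0],"roll":0,"grip":1},{"slide":[0,-60,0],"roll":0,"grip":1},{"slide":[0,-85,0],"roll":0,"grip":1},{"slide":[0,-95,0],"roll":0,"grip":1},{"slide":[0,-95,0],"roll":0,"grip":1},{"slide":[0,-95,0],"roll":0,"grip":1}]'
python3 -m creep '[{"slide":[-15,0,6],"roll":0,"grip":1},{"slide":[-45,0,17],"roll":0,"grip":1},{"slide":[-80,0,30],"roll":0,"grip":1},{"slide":[-115,0,43],"roll":0,"grip":1},{"slide":[-150,0,57],"roll":0,"grip":1},{"slide":[-185,0,70],"roll":0,"grip":1},{"slide":[-220,0,83],"roll":0,"grip":1},{"slide":[-255,0,96],"roll":0,"grip":1},{"slide":[-290,0,109],"roll":0,"grip":1},{"slide":[-325,0,123],"roll":0,"grip":1},{"slide":[-355,0,134],"roll":0,"grip":1},{"slide":[-380,0,143],"roll":0,"grip":1},{"slide":[-392,0,148],"roll":0,"grip":1},{"slide":[-397,0,150],"roll":0,"grip":1},{"slide":[-397,0,150],"roll":0,"grip":1},{"slide":[-397,0,150],"roll":0,"grip":1},{"slide":[-397,0,150],"roll":0,"grip":1}]'
python3 - <<'E'
from bench import *
import cv2
o=robot.get_obs();print(o['wrist_force'],o['tool_pos'],o['joint_positions'])
for n in("side","top"):
    im=snapshot(n)[:,:,::-1];cv2.imwrite(f"pics/{n}2.png",im)
s=cv2.imread("pics/side2.png")
cv2.imwrite('pics/side2s.png',cv2.resize(s[80:220,230:380],None,fx=4,fy=4,interpolation=cv2.INTER_CUBIC))
E
```

```text
time: 3.87
tool_pos: [0.4642, -0.1186, 0.1414]
ee_rot: [-1.57, -0.0, -1.341]
wrist_force: [-0.9, -0.8, -1.6]
width: 0.0315
time: 5.28
tool_pos: [0.5198, 0.3006, 0.1412]
ee_rot: [-1.572, -0.001, -1.343]
wrist_force: [-1.0, 0.5, -0.7]
width: 0.0315
[-0.95368665  0.48553108 -0.71511605] [0.51980849 0.30056748 0.14115435] [ 4.30308332e-01  2.20046878e-01  1.34731783e+00 -7.75060090e-04
  1.57521173e+00  1.77288851e+00]
```

View pics/side2s.png

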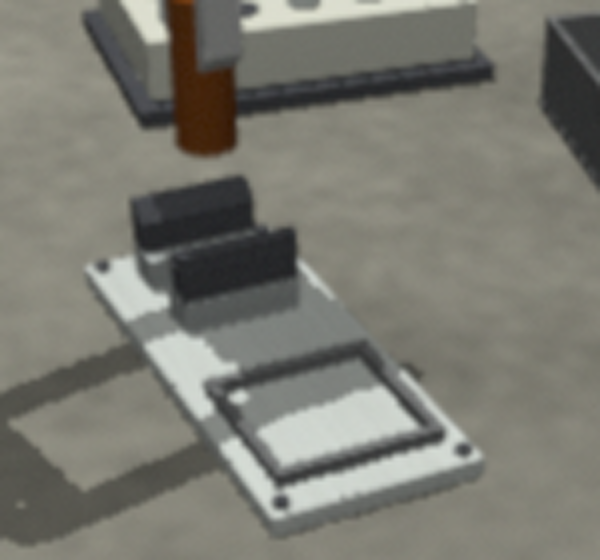

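View pics/top2.png

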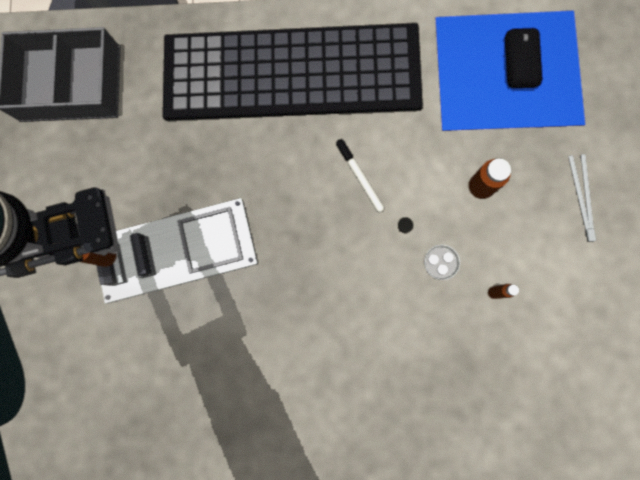

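The vial hangs upright over the gauge, its underside at about (281,117) in the side view and the gauge around (283,142). I'll cross-check the gauge and vial in that same view.

```bash
python3 - <<'E'
from h import *
c=np.array([.5355,.234]);y=np.array([-.2256,.9742]);x=np.array([y[1],-y[0]])
for p in ([165,178],[320,140],[115,97],[255,70]):
    q=plane('side',(np.array(p)-2)/5+[240,110],.057)[:2]-c;print(p,'rim local',(q@x).round(4),(q@y).round(4))
im=cv2.imread('pics/side2.png');H,S,V=cv2.split(cv2.cvtColor(im,cv2.COLOR_BGR2HSV))
m=((H<15)&(S>150)&(V>35)).astype(np.uint8);m[200:]=0
print(blobs(m,20))
for r in range(88,120,2):
    a=np.flatnonzero(m[r,:]);print(r,a.min() if len(a) else 0,a.max() if len(a) else 0,end=' | ')
# known: project points
def proj(n,P):
    c=camera_info(n);T=np.linalg.inv(c['cam_to_world']);q=T[:3,:3]@P+T[:3,3];return np.array([c['cx']+c['fx']*q[0]/q[2],c['cy']+c['fy']*q[1]/q[2]]).round(2)
b=np.array([.5198,.3006,.095]);print()
print('expected bottom centre',proj('side',b),'left/right extents',[proj('side',b+.016*np.array([np.cos(t),np.sin(t),0]))for t in np.arange(0,6.28,.785)])
# top
im=cv2.imread('pics/top2.png')
cv2.imwrite('pics/top2s.png',cv2.resize(im[180:310,50:200],None,fx=4,fy=4,interpolation=cv2.INTER_CUBIC))
E
```

```text
[165, 178] rim local -0.0359 0.0298
[320, 140] rim local 0.0322 0.0314
[115, 97] rim local -0.0297 0.1015
[255, 70] rim local 0.0327 0.0988
[(np.int32(392), array([279. , 100.5]), array([272,  75,  17,  43], dtype=int32))]
88 273 277 | 90 273 277 | 92 273 278 | 94 273 278 | 96 274 278 | 98 274 287 | 100 274 287 | 102 274 287 | 104 274 287 | 106 274 288 | 108 274 288 | 110 274 287 | 112 275 287 | 114 275 287 | 116 276 287 | 118 0 0 | 
expected bottom centre [280.73 115.73] left/right extents [array([288.61, 114.97]), array([285.34, 112.73]), array([279.44, 112.25]), array([274.26, 113.79]), array([272.8 , 116.49]), array([276. , 118.8]), array([282.05, 119.31]), array([287.28, 117.71])]
```

View pics/top2s.png

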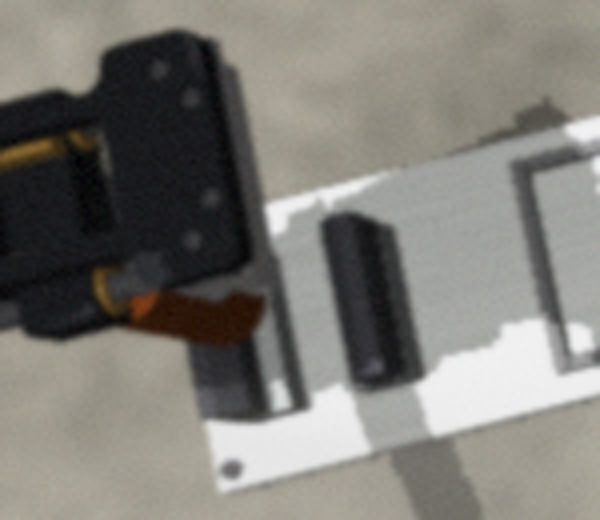

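```bash
python3 -m creep '[{"slide":[0,10,0],"roll":0,"grip":1},{"slide":[0,20,0],"roll":0,"grip":1},{"slide":[0,28,0],"roll":0,"grip":1},{"slide":[0,32,0],"roll":0,"grip":1},{"slide":[0,32,0],"roll":0,"grip":1}]'
python3 - <<'E'
from bench import *
import cv2,numpy as np
o=robot.get_obs();print(o['wrist_force'],o['tool_pos'])
for n in("side","top"):
    im=snapshot(n)[:,:,::-1];cv2.imwrite(f"pics/{n}3.png",im)
s=cv2.imread("pics/side3.png");t=cv2.imread("pics/top3.png")
f=lambda a:cv2.resize(a,(390,480),interpolation=cv2.INTER_CUBIC)
cv2.imwrite('pics/c3.png',np.hstack([f(s[85:165,255:320]),f(t[220:300,80:145])]))
E
```

```text
time: 5.8
tool_pos: [0.5186, 0.3015, 0.107]
ee_rot: [-1.575, -0.001, -1.341]
wrist_force: [0.4, 0.3, -1.5]
width: 0.0321
[ 0.43719909  0.32895846 -1.51988182] [0.51856911 0.30154034 0.10696212]
```

View pics/c3.png

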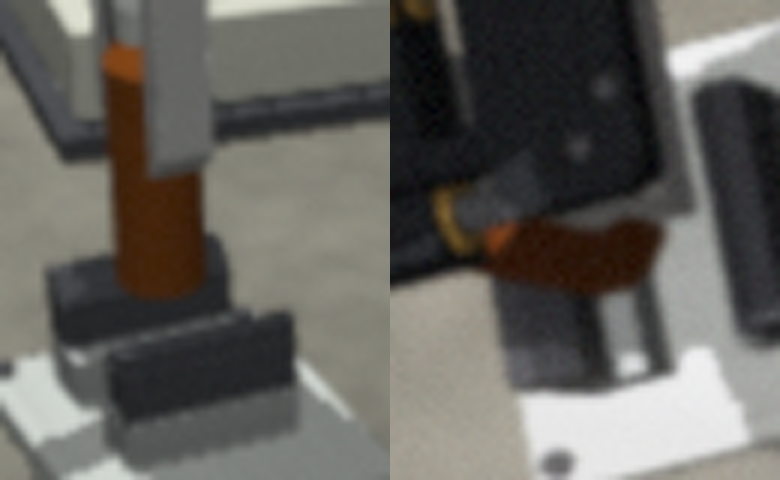

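```bash
python3 - <<'E'
from h import *
from scipy.spatial.transform import Rotation
c=np.array([.5355,.234]);y=np.array([-.2256,.9742]);x=np.array([y[1],-y[0]])
def proj(n,P):
    k=camera_info(n);T=np.linalg.inv(k['cam_to_world']);q=T[:3,:3]@P+T[:3,3];return np.array([k['cx']+k['fx']*q[0]/q[2],k['cy']+k['fy']*q[1]/q[2]])
cr=lambda p:(np.array(p)-2.5)/6+[255,85]
for p in([105,360],[292,313],[50,270],[218,236]):
    q=plane('side',cr(p),.057)[:2]-c;print('rim',p,(q@x*1e3).round(1),(q@y*1e3).round(1))
b=np.array([.5186,.3015])
for z in(.0595,.0605,.0625):
    E=np.array([proj('side',np.r_[b+.016*np.array([np.cos(t),np.sin(t)]),z]) for t in np.arange(0,6.28,.1)])
    print(z,'pred lowest row',E[:,1].max(),'cols',E[:,0].min(),E[:,0].max())
im=cv2.imread('pics/side3.png');H,S,V=cv2.split(cv2.cvtColor(im,cv2.COLOR_BGR2HSV))
m=((H<15)&(S>130)&(V>35)).astype(np.uint8);m[200:]=0
for r in range(112,138,2):
    a=np.flatnonzero(m[r,:]);print(r,(a.min(),a.max()) if len(a) else 0,end=' | ')
print(im[128:140,281])
o,_=ray('side',(281,134));print(o)
# local y of the vial by lowest row, z=.0605
for z in(.0595,.0605,.062):
    q=plane('side',(281.3,134.4),z)[:2];q=q-c;print('vial nearest-edge local',z,q@x*1e3,q@y*1e3)
E
```

```text
rim [105, 360] -35.9 32.5
rim [292, 313] 33.0 35.0
rim [50, 270] -30.0 98.9
rim [218, 236] 32.7 97.2
0.0595 pred lowest row 135.50790950893412 cols 273.2541762252621 288.8542370216629
0.0605 pred lowest row 135.0615800921306 cols 273.22095818003504 288.8326194468671
0.0625 pred lowest row 134.1669131360395 cols 273.1543743828492 288.7892884235915
112 (np.int64(274), np.int64(278)) | 114 (np.int64(274), np.int64(287)) | 116 (np.int64(274), np.int64(287)) | 118 (np.int64(274), np.int64(287)) | 120 (np.int64(274), np.int64(287)) | 122 (np.int64(275), np.int64(287)) | 124 (np.int64(275), np.int64(288)) | 126 (np.int64(275), np.int64(288)) | 128 (np.int64(274), np.int64(288)) | 130 (np.int64(275), np.int64(288)) | 132 (np.int64(275), np.int64(287)) | 134 (np.int64(278), np.int64(283)) | 136 0 | [[ 6 34 67]
 [ 7 33 66]
 [ 7 35 67]
 [11 35 67]
 [11 35 67]
 [13 37 67]
 [21 36 58]
 [35 36 42]
 [40 39 37]
 [40 37 38]
 [42 39 40]
 [53 52 50]]
[ 0.40641116 -0.51879386  0.4931733 ]
vial nearest-edge local 0.0595 -5.151746874822971 58.86996443780806
vial nearest-edge local 0.0605 -5.821460442324659 57.11030040801128
vial nearest-edge local 0.062 -6.826030793577187 54.47080436331588
```

```bash
python3 - <<'E'
from h import *
c=np.array([.5355,.234]);y=np.array([-.2256,.9742]);x=np.array([y[1],-y[0]])
cr=lambda p:(np.array(p)-[390,0]-2.5)/6+[80,220]
for p,z in(([662,238],.0605),([600,295],.0605),([655,265],.0605),([698,90],.057),([745,335],.057),([725,75],.057),([780,335],.057),([510,385],.057),([565,385],.057),([606,385],.03),([650,375],.03),([495,280],.057)):
    q=plane('top',cr(p),z)[:2]-c;print(p,z,(q@x*1e3).round(1),(q@y*1e3).round(1))
im=cv2.imread('pics/top3.png')
cv2.imwrite('pics/top3s.png',cv2.resize(im[232:302,85:165],None,fx=10,fy=8.5,interpolation=cv2.INTER_CUBIC))
E
```

```text
[662, 238] 0.0605 -6.0 57.8
[600, 295] 0.0605 -16.0 75.9
[655, 265] 0.0605 -12.2 60.9
[698, 90] 0.057 29.4 42.9
[745, 335] 0.057 -34.6 43.6
[725, 75] 0.057 31.4 35.4
[780, 335] 0.057 -36.8 34.9
[510, 385] 0.057 -31.7 104.0
[565, 385] 0.057 -35.3 90.4
[606, 385] 0.03 -33.4 92.0
[650, 375] 0.03 -33.7 80.3
[495, 280] 0.057 -4.8 102.7
```

View pics/top3s.png

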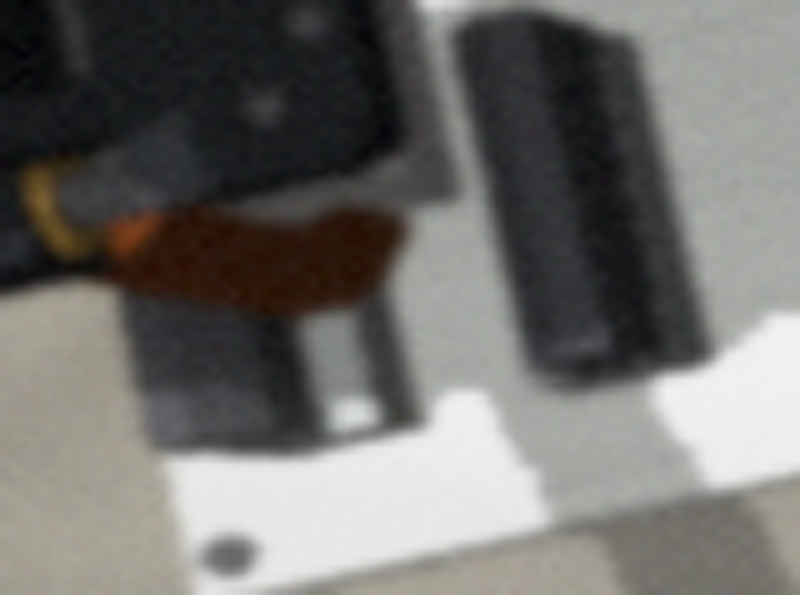

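```bash
python3 - <<'E'
from h import *
def proj(n,P):
    k=camera_info(n);T=np.linalg.inv(k['cam_to_world']);q=T[:3,:3]@P+T[:3,3];return np.array([k['cx']+k['fx']*q[0]/q[2],k['cy']+k['fy']*q[1]/q[2]])
im0=cv2.imread('pics/side0.png');print('rest',im0[312:322,294].tolist())
b=np.array([.464,-.1182])
E=np.array([proj('side',np.r_[b+.016*np.array([np.cos(t),np.sin(t)]),0]) for t in np.arange(0,6.28,.05)]);print('pred lowest',E[:,1].max())
# top view base: amber extents direction away from cap
im=cv2.imread('pics/top0.png')
H,S,V=cv2.split(cv2.cvtColor(im,cv2.COLOR_BGR2HSV));m=((H<15)&(S>130)&(V>30)).astype(np.uint8);print(blobs(m,20))
E=np.array([proj('top',np.r_[b+.016*np.array([np.cos(t),np.sin(t)]),0]) for t in np.arange(0,6.28,.05)]);print('pred base cols/rows',E.min(0),E.max(0))
E

```

```text
rest [[11, 36, 68], [9, 35, 67], [8, 35, 67], [12, 36, 67], [13, 37, 68], [19, 39, 69], [42, 55, 73], [67, 77, 82], [83, 90, 92], [104, 114, 114]]
pred lowest 319.31463723448144
[(np.int32(632), array([484.3, 183.2]), array([470, 160,  39,  38], dtype=int32)), (np.int32(123), array([392.6, 291.2]), array([387, 278,  20,  21], dtype=int32)), (np.int32(193), array([498.4, 291.5]), array([489, 285,  22,  13], dtype=int32))]
pred base cols/rows [384.71704111 278.78665969] [405.14091673 299.1836201 ]
```

The base edge is rounded: the resting vial shows the same bias, so the held vial agrees with the TCP. It sits about 0.5–1 mm from the slot's mid-line, well inside the ±4 mm play. Now I'll lower it slowly while watching the force.

```bash
python3 -m creep '[{"slide":[0.7,3,0],"roll":0,"grip":1},{"slide":[0.7,6,0],"roll":0,"grip":1},{"slide":[0.7,9,0],"roll":0,"grip":1},{"slide":[0.7,12,0],"roll":0,"grip":1},{"slide":[0.7,12,0],"roll":0,"grip":1}]'
python3 -m creep '[{"slide":[0,3,0],"roll":0,"grip":1},{"slide":[0,6,0],"roll":0,"grip":1},{"slide":[0,9,0],"roll":0,"grip":1},{"slide":[0,12,0],"roll":0,"grip":1},{"slide":[0,12,0],"roll":0,"grip":1}]'
```

```text
time: 6.32
tool_pos: [0.5195, 0.3013, 0.0965]
ee_rot: [-1.572, -0.0, -1.341]
wrist_force: [0.2, -0.5, -1.0]
width: 0.0317
time: 6.73
tool_pos: [0.5195, 0.3013, 0.0844]
ee_rot: [-1.572, -0.0, -1.341]
wrist_force: [-0.6, 0.7, -0.0]
width: 0.0317
```

No contact; bottom is at about 38 mm, between the jaws. Last 8 mm in 1 mm rows.

```bash
python3 -m creep '[{"slide":[0,1,0],"roll":0,"grip":1},{"slide":[0,2,0],"roll":0,"grip":1},{"slide":[0,3,0],"roll":0,"grip":1},{"slide":[0,4,0],"roll":0,"grip":1},{"slide":[0,5,0],"roll":0,"grip":1},{"slide":[0,5.7,0],"roll":0,"grip":1},{"slide":[0,6.4,0],"roll":0,"grip":1},{"slide":[0,6.4,0],"roll":0,"grip":1}]'
python3 -m creep '[{"slide":[0,0.5,0],"roll":0,"grip":1},{"slide":[0,1,0],"roll":0,"grip":1},{"slide":[0,1,0],"roll":0,"grip":1}]'
```

```text
time: 7.4
tool_pos: [0.5199, 0.3015, 0.0788]
ee_rot: [-1.571, -0.0, -1.341]
wrist_force: [0.5, -0.3, -0.5]
width: 0.0314
time: 7.65
tool_pos: [0.52, 0.3015, 0.078]
ee_rot: [-1.571, -0.0, -1.341]
wrist_force: [-0.6, 0.4, -1.3]
width: 0.0313
```

```bash
python3 -m creep '[{"slide":[0,0.5,0],"roll":0,"grip":1},{"slide":[0,1,0],"roll":0,"grip":1},{"slide":[0,1,0],"roll":0,"grip":1}]'
python3 -m creep '[{"slide":[0,0.4,0],"roll":0,"grip":1},{"slide":[0,0.8,0],"roll":0,"grip":1},{"slide":[0,0.8,0],"roll":0,"grip":1}]'
```

```text
time: 7.9
tool_pos: [0.5199, 0.3015, 0.0769]
ee_rot: [-1.571, -0.0, -1.341]
wrist_force: [-0.6, -0.1, -1.0]
width: 0.0317
time: 8.15
tool_pos: [0.52, 0.3015, 0.0764]
ee_rot: [-1.571, -0.0, -1.341]
wrist_force: [-0.4, -0.5, 0.2]
width: 0.0315
```

```bash
python3 -m creep '[{"slide":[0,0.4,0],"roll":0,"grip":1},{"slide":[0,0.8,0],"roll":0,"grip":1},{"slide":[0,0.8,0],"roll":0,"grip":1}]'
```

```text
time: 8.4
tool_pos: [0.5202, 0.3016, 0.0763]
ee_rot: [-1.57, 0.0, -1.341]
wrist_force: [-1.2, 0.2, 3.6]
width: 0.0314
```

The vial stopped at TCP 0.0763 (predicted 0.0764), with the vertical force up to +3.6 N. I'll confirm with a small further step and pictures.

```bash
python3 -m creep '[{"slide":[0,0.4,0],"roll":0,"grip":1},{"slide":[0,0.4,0],"roll":0,"grip":1},{"slide":[0,0.4,0],"roll":0,"grip":1}]'
python3 - <<'E'
from bench import *
import cv2,numpy as np
for n in("side","top"): cv2.imwrite(f"pics/{n}4.png",snapshot(n)[:,:,::-1])
s=cv2.imread("pics/side4.png");t=cv2.imread("pics/top4.png")
f=lambda a:cv2.resize(a,(390,480),interpolation=cv2.INTER_CUBIC)
cv2.imwrite('pics/c4.png',np.hstack([f(s[85:165,255:320]),f(t[220:300,80:145])]))
o=robot.get_obs();print(o['tool_pos'],o['wrist_force'])
E
```

```text
time: 8.65
tool_pos: [0.5203, 0.3017, 0.0763]
ee_rot: [-1.57, 0.0, -1.341]
wrist_force: [-1.6, -0.5, 5.4]
width: 0.0315
[0.52025378 0.3016478  0.07627717] [-1.91428432 -0.20450659  5.03654841]
```

View pics/c4.png

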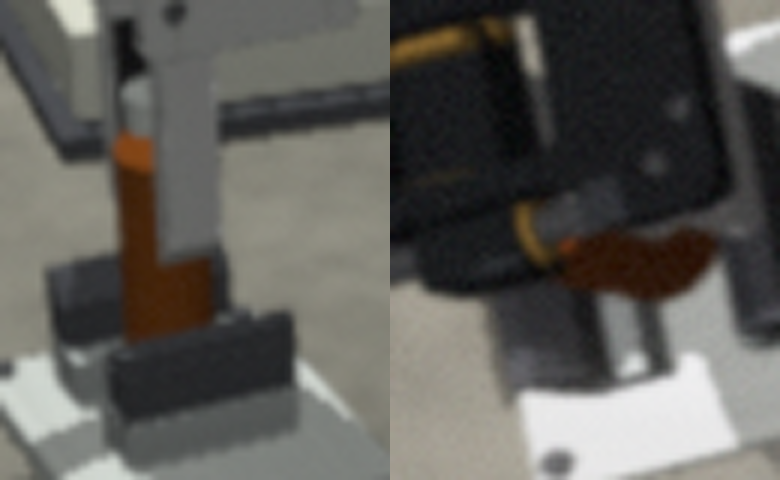

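The vial sits between the jaws on the step (side crop: its base is hidden behind the near jaw at about (165,340)). I'll lift it out and move 132 mm to the pocket.

```bash
python3 -m creep '[{"slide":[0,-4,0],"roll":0,"grip":1},{"slide":[0,-12,0],"roll":0,"grip":1},{"slide":[0,-25,0],"roll":0,"grip":1},{"slide":[0,-42,0],"roll":0,"grip":1},{"slide":[0,-56,0],"roll":0,"grip":1},{"slide":[0,-60,0],"roll":0,"grip":1},{"slide":[0,-60,0],"roll":0,"grip":1},{"slide":[15,-60,0],"roll":0,"grip":1},{"slide":[40,-60,0],"roll":0,"grip":1},{"slide":[70,-60,0],"roll":0,"grip":1},{"slide":[100,-60,0],"roll":0,"grip":1},{"slide":[122,-60,0],"roll":0,"grip":1},{"slide":[132,-60,0],"roll":0,"grip":1},{"slide":[132,-60,0],"roll":0,"grip":1},{"slide":[132,-60,0],"roll":0,"grip":1}]'
python3 - <<'E'
from bench import *
import cv2,numpy as np
for n in("side","top"): cv2.imwrite(f"pics/{n}5.png",snapshot(n)[:,:,::-1])
s=cv2.imread("pics/side5.png");t=cv2.imread("pics/top5.png")
f=lambda a:cv2.resize(a,(400,480),interpolation=cv2.INTER_CUBIC)
cv2.imwrite('pics/c5.png',np.hstack([f(s[90:222,255:365]),f(t[185:305,155:255])]))
E
```

```text
time: 10.0
tool_pos: [0.5496, 0.1727, 0.1343]
ee_rot: [-1.572, 0.001, -1.342]
wrist_force: [0.6, 0.0, -0.6]
width: 0.0316
```

View pics/c5.png

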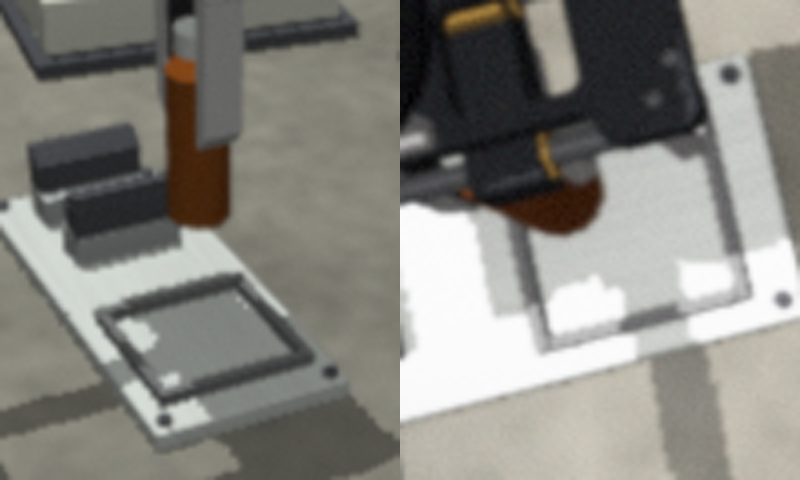

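The vial hangs upright above the pocket; in the side crop its base is at (200,215) and the pocket centre at (205,340), as expected for a height of 76 mm. Lowering, gently at the end.

```bash
python3 -m creep '[{"slide":[0,12,0],"roll":0,"grip":1},{"slide":[0,27,0],"roll":0,"grip":1},{"slide":[0,42,0],"roll":0,"grip":1},{"slide":[0,55,0],"roll":0,"grip":1},{"slide":[0,64,0],"roll":0,"grip":1},{"slide":[0,69,0],"roll":0,"grip":1},{"slide":[0,72,0],"roll":0,"grip":1},{"slide":[0,72,0],"roll":0,"grip":1},{"slide":[0,72,0],"roll":0,"grip":1}]'
python3 -m creep '[{"slide":[0,0.5,0],"roll":0,"grip":1},{"slide":[0,1,0],"roll":0,"grip":1},{"slide":[0,1.5,0],"roll":0,"grip":1},{"slide":[0,2,0],"roll":0,"grip":1},{"slide":[0,2,0],"roll":0,"grip":1}]'
```

```text
time: 10.85
tool_pos: [0.5505, 0.1733, 0.0636]
ee_rot: [-1.57, -0.0, -1.341]
wrist_force: [0.7, -0.4, -1.1]
width: 0.0313
time: 11.27
tool_pos: [0.5501, 0.173, 0.0612]
ee_rot: [-1.571, -0.0, -1.341]
wrist_force: [-0.7, 0.3, -1.4]
width: 0.0316
```

```bash
python3 -m creep '[{"slide":[0,0.6,0],"roll":0,"grip":1},{"slide":[0,1.2,0],"roll":0,"grip":1},{"slide":[0,1.8,0],"roll":0,"grip":1},{"slide":[0,2.3,0],"roll":0,"grip":1},{"slide":[0,2.3,0],"roll":0,"grip":1}]'
python3 -m creep '[{"slide":[0,0.5,0],"roll":0,"grip":1},{"slide":[0,0.9,0],"roll":0,"grip":1},{"slide":[0,0.9,0],"roll":0,"grip":1}]'
```

```text
time: 11.68
tool_pos: [0.5499, 0.173, 0.0585]
ee_rot: [-1.571, -0.0, -1.341]
wrist_force: [0.3, 0.2, -1.0]
width: 0.0316
time: 11.93
tool_pos: [0.5502, 0.173, 0.0584]
ee_rot: [-1.57, -0.0, -1.341]
wrist_force: [-0.9, -0.6, 1.3]
width: 0.0314
```

```bash
python3 -m creep '[{"slide":[0,0.3,0],"roll":0,"grip":1},{"slide":[0,0.3,0],"roll":0,"grip":1},{"slide":[0,0.3,0],"roll":0,"grip":1}]'
```

```text
time: 12.18
tool_pos: [0.5502, 0.1731, 0.0584]
ee_rot: [-1.57, -0.0, -1.341]
wrist_force: [-1.9, 0.3, 5.4]
width: 0.0315
```

Standing on the floor (0.0584, +5 N). Opening slowly.

```bash
python3 -m creep '[{"slide":[0,-0.3,0],"roll":0,"grip":1},{"slide":[0,-0.3,0],"roll":0,"grip":0.62},{"slide":[0,-0.3,0],"roll":0,"grip":0.58},{"slide":[0,-0.3,0],"roll":0,"grip":0.5},{"slide":[0,-0.3,0],"roll":0,"grip":0.4},{"slide":[0,-0.3,0],"roll":0,"grip":0.3},{"slide":[0,-0.3,0],"roll":0,"grip":0.2},{"slide":[0,-0.3,0],"roll":0,"grip":0.2},{"slide":[0,-0.3,0],"roll":0,"grip":0.2},{"slide":[0,-0.3,0],"roll":0,"grip":0.2},{"slide":[0,-0.3,0],"roll":0,"grip":0.2}]'
python3 - <<'E'
from bench import *
import cv2,numpy as np
for n in("side","top"): cv2.imwrite(f"pics/{n}6.png",snapshot(n)[:,:,::-1])
s=cv2.imread("pics/side6.png");t=cv2.imread("pics/top6.png")
f=lambda a:cv2.resize(a,(400,480),interpolation=cv2.INTER_CUBIC)
cv2.imwrite('pics/c6.png',np.hstack([f(s[90:222,255:365]),f(t[185:305,155:255])]))
E
```

```text
time: 13.1
tool_pos: [0.5501, 0.173, 0.0579]
ee_rot: [-1.571, -0.0, -1.341]
wrist_force: [-0.9, 0.3, 0.2]
width: 0.0749
```

View pics/c6.png

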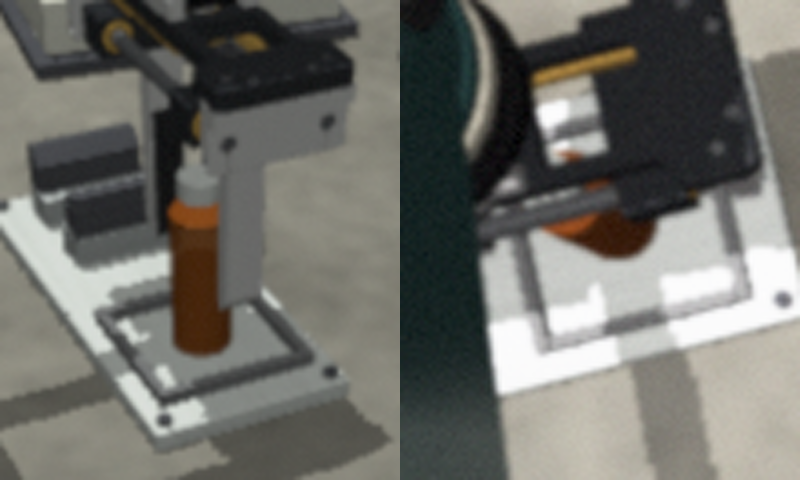

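The vial stands in the pocket, its base at (200,345) in the crop, with the fingers clear of it. Retreating straight up.

```bash
python3 -m creep '[{"slide":[0,-4,0],"roll":0,"grip":0.2},{"slide":[0,-12,0],"roll":0,"grip":0.2},{"slide":[0,-28,0],"roll":0,"grip":0.2},{"slide":[0,-50,0],"roll":0,"grip":0.2},{"slide":[0,-80,0],"roll":0,"grip":0.2},{"slide":[0,-110,0],"roll":0,"grip":0.2},{"slide":[0,-130,0],"roll":0,"grip":0.2},{"slide":[0,-140,0],"roll":0,"grip":0.2},{"slide":[15,-140,-30],"roll":0,"grip":0.2},{"slide":[30,-140,-60],"roll":0,"grip":0.2},{"slide":[45,-140,-90],"roll":0,"grip":0.2},{"slide":[60,-140,-115],"roll":0,"grip":0.2},{"slide":[70,-140,-130],"roll":0,"grip":0.2},{"slide":[70,-140,-130],"roll":0,"grip":0.2},{"slide":[70,-140,-130],"roll":0,"grip":0.2}]'
python3 - <<'E'
from bench import *
import cv2
from h import *
for n in("side","top"):
    im=snapshot(n)[:,:,::-1].copy();cv2.imwrite(f"pics/{n}7.png",im)
    H,S,V=cv2.split(cv2.cvtColor(im,cv2.COLOR_BGR2HSV));print(n,blobs((H<15)&(S>150)&(V>40)))
o=robot.get_obs();print(o['tool_pos'],o['time'],o['wrist_force'])
E
```

```text
time: 14.45
tool_pos: [0.4392, 0.075, 0.198]
ee_rot: [-1.57, 0.0, -1.342]
wrist_force: [1.0, -0.6, 0.2]
width: 0.0751
side [(np.int32(575), array([309.7, 165.1]), array([301, 145,  17,  42], dtype=int32)), (np.int32(1686), array([447.4, 361.9]), array([427, 326,  47,  64], dtype=int32)), (np.int32(627), array([311.7, 394.1]), array([303, 372,  17,  45], dtype=int32))]
top [(np.int32(596), array([483.9, 183.6]), array([470, 161,  38,  37], dtype=int32)), (np.int32(182), array([498.3, 291.5]), array([489, 285,  21,  13], dtype=int32))]
[0.43989476 0.07568683 0.19777408] 14.55 [ 0.47222632  0.57287579 -0.03654285]
```

View pics/side7.png

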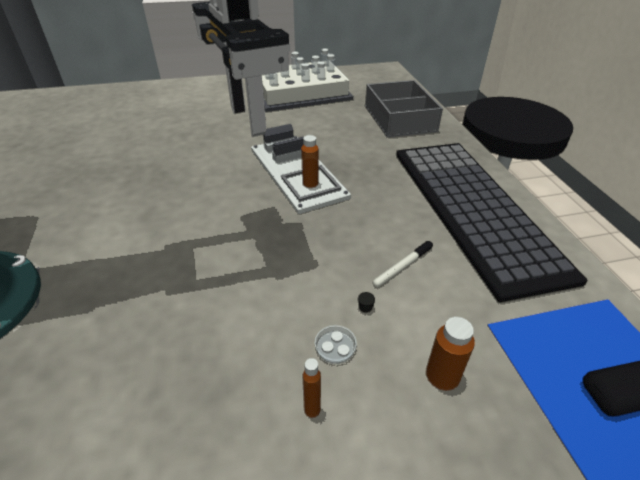

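View pics/top7.png

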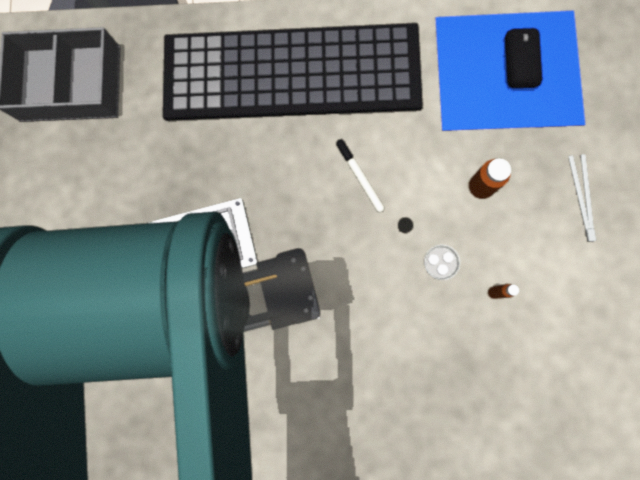

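In the side view the mid vial stands upright in the pocket at (310,165). The slim vial at (312,394) and the stout one at (447,362) are at the same pixels as at the start, and the gripper is clear of everything. Handing in.

```bash
python3 -c "
from bench import ticket
print(ticket.close_job())"
```

```text
the job is handed in; nothing more can be done
None
```

The middle (32 mm) vial is standing upright in the pass pocket, released, and the job was handed in at about 14.6 s; no verdict is reported.

- **Gauge:** I lowered the vial into the gauge until it stopped on the no-go step. It stopped at TCP 76.3 mm, where 76.4 mm was predicted, with about 5 N of contact force. The side view showed it between the jaws.
- **Pocket:** I lifted it out, lowered it until it met the pocket floor (TCP 58.4 mm as predicted, about 5 N), opened the fingers slowly and backed the arm off.
- **Last checks:** The side view showed the vial upright in the pocket. The slim and stout vials were at their starting pixels in both views, and the wrist force was under 1 N.
- **Not confirmed or disagreed:** In the last top view the arm hid the pocket, so the final placing rests on the side view. The two cameras differed by 2 to 3 mm on the station. Both read the held vial's base about 3 mm off the TCP position. I put that down to its rounded edge, and the vial then went into the slot without side contact.

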